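# Shut and lock the culture cabinet

### The arm

A 6-joint arm with a two-finger parallel gripper is mounted at the origin on the work surface. World frame = base frame: x ahead of the robot, y to its left, z up, the work surface at z = 0. Lengths are in mm, angles in degrees, forces in N, time in s.
With the tool pointing down it reaches from about 350 to 725 mm from the base axis. Payload 4.3 kg.
Tool frame: the origin (TCP) lies midway between the tips of the shut fingers; the grasp point (between the pads) lies 19 mm behind it; z points along the fingers, y is the direction in which the jaws open and shut (so a half turn about z gives the same grasp; the last joint's range is limited). The gripper opens to 85 mm and grips with 20 to 120 N. Pads are 22 mm wide; open, the fingers measure 114 mm over their backs; the gripper's body (76 mm by 85 mm) begins 54 mm behind the grasp point. The pads swing forward as they close: fully open they stand 13 mm farther back than shut.
Start: joints at [-69.803, 21.618, 4.641, 73.018, 0, 83.68], TCP at [256.728, -514.546, 231.329] pointing down, gripper open.
Joint ranges: [-156.06, 156.06], [-48.1, 94.91], [-58.44, 69.94], [-101.28, 121.22], [-78.64, 73.56], [-180, 180]. Speed limits (degrees/s): [147.25, 147.25, 180, 180, 180, 180].

### API

Orientations are given as a 3x3 rotation matrix whose columns are the frame's x, y, z axes.
In Python, from cell import env gives the robot as it stands. The module is installed in compiled form; this text tells all that it offers.
- The arm moves only by the tool apply_moves, never from a script. Its argument "motion" is a list that holds one entry, the list of rows, each a list of 4 numbers: the shift along the tool's x, y, z in m, then the turn about the tool's z in rad. In form: [[[dx, dy, dz, spin], ...]]. A call has 1 to 8 rows; each row shifts and turns the commanded pose from where the row before left it, along the tool's axes as they then stand; what a row does not reach is not made up. A row lasts 1/10 s, in which the tool goes at most 50 mm and 8.59 degrees, less where a joint would pass 70% of its speed; a pose out of reach is approached as far as the arm can. A call is refused whole if a number of a shift passes 0.05 or a number of a turn 0.15, either way. A call with a gripper value outside its range is refused whole. "jaw" is the finger opening in m, from 0 to 0.0854, set as the call begins (left out, the last holds). The fingers move at their own pace and stop on an object; "force" is the grip in N (left out, the last holds). Time passes only in rows, so rows that do not move let the fingers close. It gives the time, the measured TCP pose, the force and the opening at its end, in the units of the state.
- env.get_obs(): the state, without advancing time (a new reading comes with each control period).
- env.capture(name): name is "scene" or "top"; returns a dict with "color" (420x560x3 uint8, blue, green, red), "vfov" (degrees; the focal length in pixels is half the picture's height over the tangent of half this angle, whatever the lens; pixels are square), "cx", "cy" (the principal point, pixels), "k1" (the pictures are not rectified: a ray, as slopes to the right and down, at radius r is drawn at 1 + k1 r^2 times it, then the intrinsics apply), "rvec" (rotation vector, rad) and "tvec" (3), from world to camera coordinates, as OpenCV has them. Camera axes: x right, y down, z forward; pixel columns grow to the right and rows downward; lengths in mm; the calibration is good to about 2 mm. A picture is of the moment at which its call begins. There is no depth.
- env.job_done(): hands the job in, once; it reports no verdict.
The state is a dict: "t": time; "joints": joint angles; "qvel": joint speeds; "effort": joint torques, N m; "ee_pos": TCP position; "ee_rot": TCP orientation; "ft_force": force on the tool from outside, world axes, zero at the start; "moment": the same for the moment, N m; "grip_width": opening from 0.0 (shut) to 1.0 (fully open).
Only numpy, scipy, OpenCV 4.12 (cv2) and the standard library are available. Lean on these libraries where they do the work, as an engineer would, in place of code of your own. Each camera call takes 0.05 s, during which the arm holds its last target.

### The job

Both drawers of the low culture cabinet on the bench have been left open with a jar standing in each. With closed fingertips, push both drawers fully shut, gently enough that the jars inside stay standing, and only then push the tab of the locking bar on the cabinet's top all the way to the right (as seen from the robot), so that its tongues sit in front of the drawers. Do not grasp or lift anything, and leave the other glassware and the bottle where they stand.

Things in the scene. Friction and masses are not known exactly. Their poses are not given: they have to be found in the camera images.
- cabinet: the low white cabinet, fixed to the bench, 420 mm wide (y), 250 mm deep (x), 150 mm high; origin at the bottom of its front face, midway across; x points from the front (robot side) into the cabinet, y to the left, z up. Two drawers side by side, drawer centres 100 mm to the left and right of the middle. Placed and turned differently each time
- drawer_left (a joint): how far the left (+y) drawer is out, m: 0 shut with its front panel flush with the cabinet's front, up to 0.14 out. Shuts towards the cabinet's +x; friction about 2 N plus damping of 8 N per m/s, stays where it is left, hard stop at 0
- drawer_right (a joint): how far the right (-y) drawer is out, m: 0 shut with its front panel flush with the cabinet's front, up to 0.14 out. Shuts towards the cabinet's +x; friction about 2 N plus damping of 8 N per m/s, stays where it is left, hard stop at 0
- drawer_left_face (a point): point on the outer (robot-side) surface of the left drawer's front panel, midway across its width, 112 mm above the bench; moves with the drawer. The panel is plain steel, 161 mm wide, 14 mm thick, from 14 to 136 mm above the bench, with a small pull lip 90 mm wide sticking out 14 mm at 45 mm above the bench. Axes as the cabinet's.
- drawer_right_face (a point): point on the outer (robot-side) surface of the right drawer's front panel, midway across its width, 112 mm above the bench; moves with the drawer. The panel is plain steel, 161 mm wide, 14 mm thick, from 14 to 136 mm above the bench, with a small pull lip 90 mm wide sticking out 14 mm at 45 mm above the bench. Axes as the cabinet's.
- lockbar (a joint): how far the locking bar has slid, m: about 0 unlocked, 0.05 locked at its hard stop; slides along the cabinet's -y (to the right as seen from the robot); friction about 2 N plus damping of 6 N per m/s, stays where it is left. Two thin tongues of the bar hang 32 mm down the cabinet's face, sticking out 6 mm, one at the tab and one 198 mm to its left, clear of the drawers while unlocked
- tab (a point): centre of the upright tab of the locking bar, a dark steel plate 26 mm deep (x), 12 mm thick (y), its top 185 mm and this point 172 mm above the bench, 38 mm behind the cabinet's front face; the bar's flat part below it lies on the cabinet top up to 156 mm above the bench. Unlocked it is at the middle of the cabinet's width. Axes as the cabinet's
- jar_a: a culture jar, glass with a foil-coloured cap, 60 mm diameter, 85 mm tall, standing loose in the left drawer 50 to 115 mm behind the drawer's front face, on the drawer floor 20 mm above the bench, its top below the top edge of the drawer front; this point is at its bottom centre. Slides or topples if the drawer is jerked
- jar_b: a culture jar, glass with a foil-coloured cap, 60 mm diameter, 85 mm tall, standing loose in the right drawer 50 to 115 mm behind the drawer's front face, on the drawer floor 20 mm above the bench, its top below the top edge of the drawer front; this point is at its bottom centre. Slides or topples if the drawer is jerked
- jar_c: bystander: the same kind of capped jar standing on the cabinet's top at the back left, 60 mm diameter, 85 mm tall, origin at its bottom centre; leave it alone
- dish: bystander: covered glass dish, 94 mm diameter, 20 mm high, on the cabinet's top at the back right, origin at its bottom centre; leave it alone
- flask: bystander: conical glass flask, 84 mm diameter, 130 mm tall, on the bench to the left of the cabinet, origin at its bottom centre; leave it alone
- wash_bottle: bystander: white plastic bottle, 64 mm diameter, 150 mm tall, on the bench to the right of the cabinet, origin at its bottom centre; leave it alone
Not all that is in view belongs to the job. Leave any blue, orange or red look-alike of the jar_a alone.

How it is judged (in metres and radians):
On the way, in this order (a step that is already met when the one before it is completed fails the run):
1. both drawers are fully shut (value of joint each of drawer_left, drawer_right below 0.005 m), for 0.2 s.
2. the locking bar is pushed all the way over (value of joint lockbar above 0.045 m), for 0.2 s.
At the end, for the whole second after the job is handed in: Both drawers are shut to within 5 mm, the locking bar has slid at least 45 of its 50 mm, and the jars in the drawers are upright (within 0.3 rad) (all of step 1 and value of joint lockbar above 0.045 m and angle between each of jar_a, jar_b's own z axis and vertical below 0.3 rad); the robot touches nothing.
It fails at once if the locking bar was pushed over (more than 15 mm) while a drawer was still out (more than 15 mm) (value of joint lockbar above 0.015 m and value of joint any of drawer_left, drawer_right above 0.015 m).
It fails at once if a jar in a drawer toppled (angle between any of jar_a, jar_b's own z axis and vertical above 0.5 rad).
It fails at once if a jar was lifted out of its drawer (raised more than 25 mm) (height (world z) of any of jar_a, jar_b above 0.045 m).
It fails at once if a drawer was slammed (faster than 0.5 m/s) (velocity of joint any of drawer_left, drawer_right below -0.5 m/s).
It fails at once if the other jar, the dish, the flask or the bottle was moved more than 30 mm or tipped (distance of any of jar_c, dish, flask, wash_bottle from where it was at the start of the episode above 0.03 m or angle between any of jar_c, dish, flask, wash_bottle's own z axis and vertical above 0.4 rad).
It also fails if it takes over 61 s, if anything falls off the work surface, if the arm or the gripper's body presses on something with over 40 N, if the wrist force passes 120 N, or if a joint passes its speed limit or range.

## Working session

There is one attempt and no reset: what is moved stays moved. The work goes in short steps, Python scripts to look and compute and a tool call to move; the robot and the scene stay as the last step left them, time stands still between calls to the robot, and variables do not carry over. Pictures are saved under pics/ and viewed, and the job is handed in when it is done.

Besides the shell and the picture viewer there is one more tool, called as name(argument=value, ...), one argument or row to a line, values as JSON. apply_moves: Moves the arm, as the interface text tells. Its arguments: {"type":"object","properties":{"motion":{"type":"array","items":{"type":"array","items":{"type":"array","items":{"type":"number"}}}},"jaw":{"type":"number"},"force":{"type":"number"}},"required":["motion"]}

```bash
mkdir -p pics; ls; python3 - <<'E'
from cell import env
import cv2
o=env.get_obs(); print({k:o[k] for k in('t','ee_pos','ee_rot','ft_force','grip_width')})
for n in('scene','top'):
    c=env.capture(n); cv2.imwrite(f'pics/{n}0.png',c['color']); print(n,{k:c[k] for k in c if k!='color'})
    import pickle; pickle.dump(c,open(f'{n}0.pkl','wb'))
E
```

```text
pics
{'t': 0.0, 'ee_pos': array([ 256.50133682, -513.87268527,  230.35612115]), 'ee_rot': array([[ 8.94784316e-01,  4.46498054e-01, -7.17712161e-04],
       [ 4.46498575e-01, -8.94782240e-01,  1.94059504e-03],
       [ 2.24275815e-04, -2.05687146e-03, -9.99997859e-01]]), 'ft_force': array([-0.41931575,  0.73227767, -0.444388  ]), 'grip_width': 1.0048377455468207}
scene {'vfov': 50.484896709230505, 'cx': 281.6866558371907, 'cy': 209.69165821237763, 'k1': -0.10393676969311469, 'rvec': array([ 0.23257784,  3.06732891, -0.50140856]), 'tvec': array([ 625.46368667,  -80.55672645, 1231.72231343])}
top {'vfov': 52.00226182182824, 'cx': 277.740744515832, 'cy': 215.965806622808, 'k1': -0.1229708526910019, 'rvec': array([ 2.17320685, -2.16380044,  0.10652866]), 'tvec': array([ 30.88909709, 629.925525  , 929.04296672])}
```

View pics/scene0.png

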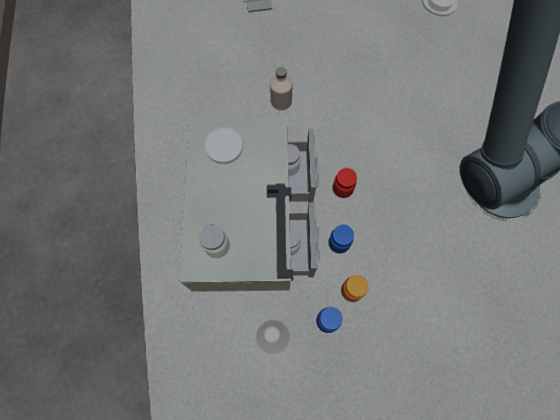

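View pics/top0.png

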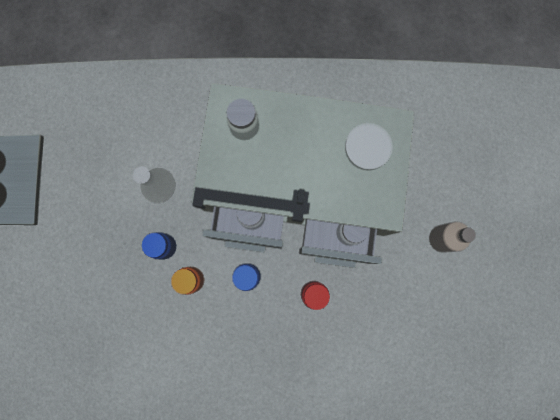

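Top view: cabinet spans about (211,87)-(413,105)-(402,230). The drawer fronts are at about (243,239) and (341,256), and the tab is at about (300,197). The coloured jars at (157,245), (186,281), (246,278) and (316,296) are decoys to avoid.

```bash
cat > h.py <<'E'
import numpy as np, cv2
def K(c):
    f=c['color'].shape[0]/2/np.tan(np.radians(c['vfov']/2)); return np.array([[f,0,c['cx']],[0,f,c['cy']],[0,0,1]])
def D(c): return np.array([c['k1'],0,0,0.])
def ray(c,uv):
    n=cv2.undistortPoints(np.array([[uv]],float),K(c),D(c))[0,0]
    R=cv2.Rodrigues(c['rvec'])[0]; return -R.T@c['tvec'], R.T@np.array([n[0],n[1],1])
def onz(c,uv,z):
    o,d=ray(c,uv); return o+d*(z-o[2])/d[2]
def proj(c,p): return cv2.projectPoints(np.array(p,float).reshape(-1,3),c['rvec'],c['tvec'],K(c),D(c))[0][:,0]
E
python3 - <<'E'
import pickle,cv2
for n,(x0,x1,y0,y1) in dict(top=(130,430,70,320),scene=(170,380,100,350)).items():
    im=pickle.load(open(n+'0.pkl','rb'))['color'][y0:y1,x0:x1]
    s=2.6 if n=='top' else 2.4
    im=cv2.resize(im,None,fx=s,fy=s,interpolation=cv2.INTER_CUBIC); cv2.imwrite(f'pics/{n}0c.png',im); print(im.shape)
E
```

```text
(650, 780, 3)
(600, 504, 3)
```

View pics/top0c.png

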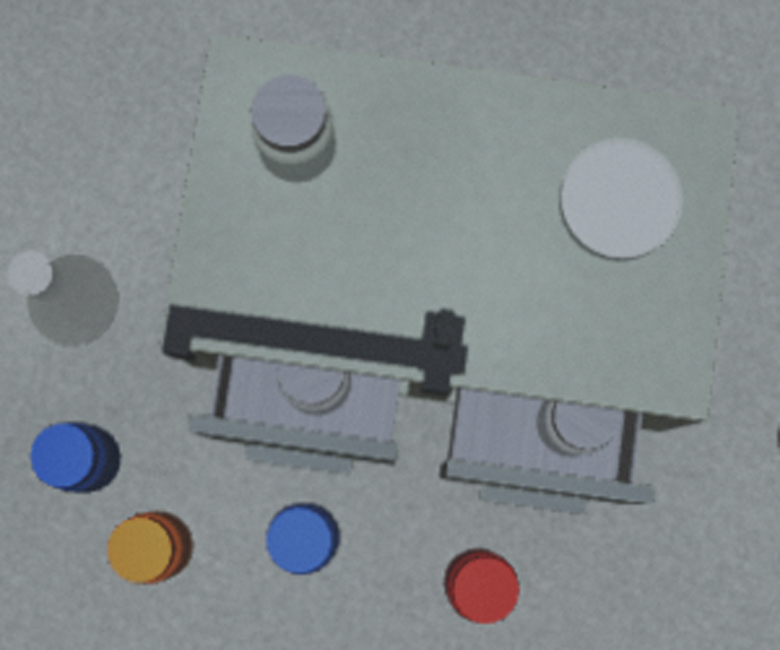

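View pics/scene0c.png

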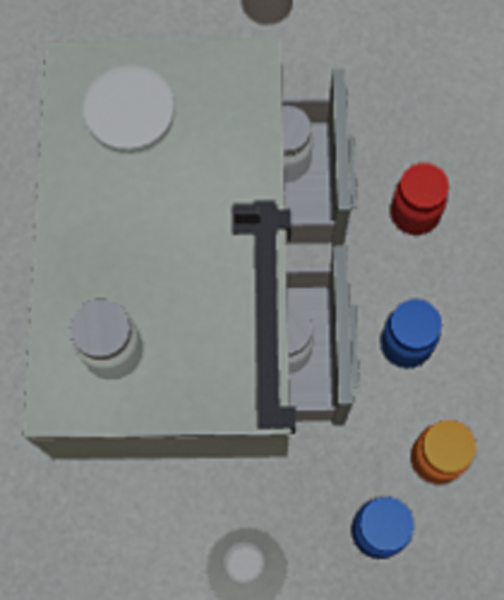

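The crops confirm this. There are two open drawers with grey jars in them, and a dark bar with its tab at crop (445,325). The blue jar at crop (301,540) and the red one at (483,587) stand in front of the drawers.

```bash
python3 - <<'E'
import pickle,numpy as np
from h import *
t=pickle.load(open('top0.pkl','rb')); s=pickle.load(open('scene0.pkl','rb'))
T=lambda x,y:(x/2.6+130-.3,y/2.6+70-.3); S=lambda x,y:(x/2.4+170-.3,y/2.4+100-.3)
print('campos',ray(t,(0,0))[0],ray(s,(0,0))[0])
P={}
for n,(uv,z) in dict(TL=((212,38),150),TR=((735,100),150),BR=((707,418),150),FL=((169,308),150),Lo0=((190,430),136),Lo1=((395,462),136),Ro0=((443,475),136),Ro1=((653,500),136),dish=((622,198),170),jarc=((290,108),235),tabtop=((446,322),185),blue1=((65,456),85),or_=((142,549),85),blue2=((301,540),85),red=((484,589),85)).items():
    P[n]=onz(t,T(*uv),z); print('top',n,P[n].round(0))
for n,(uv,z) in dict(TL=((25,435),150),TR=((48,43),150),BR=((281,67),150),BL=((289,432),150),Lo0=((352,418),136),Lo1=((343,243),136),Ro0=((345,240),136),Ro1=((342,70),136),blue2=((415,328),85),red=((424,187),85),blue1=((385,526),85),or_=((447,447),85),tab=((246,218),185)).items():
    print('scene',n,onz(s,S(*uv),z).round(0))
E
```

```text
campos [533.18099384  30.96437588 987.74509495] [ 689.51747468  368.81905345 1141.65328574]
top TL [889. 171. 150.]
top TR [ 841. -242.  150.]
top BR [ 590. -211.  150.]
top FL [672. 198. 150.]
top Lo0 [580. 182. 136.]
top Lo1 [557.  25. 136.]
top Ro0 [547. -11. 136.]
top Ro1 [ 528. -172.  136.]
top dish [ 755. -145.  170.]
top jarc [800. 100. 235.]
top tabtop [657. -11. 185.]
top blue1 [561. 294.  85.]
top or_ [487. 229.  85.]
top blue2 [495. 100.  85.]
top red [457. -47.  85.]
scene TL [890. 172. 150.]
scene TR [ 833. -240.  150.]
scene BR [ 593. -174.  150.]
scene BL [645. 206. 150.]
scene Lo0 [583. 199. 136.]
scene Lo1 [561.  24. 136.]
scene Ro0 [559.  21. 136.]
scene Ro1 [ 528. -168.  136.]
scene blue2 [498. 109.  85.]
scene red [458. -43.  85.]
scene blue1 [564. 300.  85.]
scene or_ [490. 234.  85.]
scene tab [655.   2. 185.]
```

apply_moves(
  motion=[
    [[0,0,0,0.145],[0,0,0,0.145],[0,0,0,0.145],[0,0,0,0.144],[0.007,-0.017,0,0],[0.014,-0.034,0,0],[0.014,-0.034,0,0],[0.014,-0.034,0,0]],
  ],
  jaw=0,
)

```text
t: 0.9
ee_pos: [319.4, -400.6, 230.7]
ee_rot: [[0.993, -0.117, -0.0], [-0.117, -0.993, 0.001], [-0.001, -0.001, -1.0]]
ft_force: [0.7, -0.3, -0.2]
grip_width: 0.001
```

apply_moves(
  motion=[
    [[0.014,-0.034,0,0],[0.014,-0.034,0,0],[0.014,-0.034,0,0],[0.014,-0.034,0,0],[0.014,-0.034,0,0],[0.014,-0.034,0,0],[0.014,-0.034,0,0],[0.014,-0.034,0,0]],
  ],
)

```text
t: 1.7
ee_pos: [462.2, -143.3, 231.0]
ee_rot: [[0.993, -0.116, -0.001], [-0.116, -0.993, 0.0], [-0.001, -0.0, -1.0]]
ft_force: [0.8, -1.3, 0.4]
grip_width: -0.002
```

```bash
cat >> h.py <<'E'
yaw=np.radians(-6.7); O=np.array([615.5,-5.5,0])
Rc=np.array([[np.cos(yaw),-np.sin(yaw),0],[np.sin(yaw),np.cos(yaw),0],[0,0,1]])
def st(env):
    o=env.get_obs(); R=o['ee_rot']
    print('t',round(o['t'],2),'tcp',o['ee_pos'].round(1),'cab',(Rc.T@(o['ee_pos']-O)).round(1),'toolx deg',np.degrees(np.arctan2(R[1,0],R[0,0])).round(2),'F cab',(Rc.T@o['ft_force']).round(1),'w',round(o['grip_width'],3))
E
python3 -c "
from cell import env
from h import *
st(env)"
```

```text
t 1.7 tcp [ 462.2 -143.3  231. ] cab [-136.2 -154.8  231. ] toolx deg -6.66 F cab [ 0.9 -1.2  0.4] w -0.002
```

apply_moves(
  motion=[
    [[0.013,-0.027,0,0],[0.013,-0.028,0,0],[0,0,0.02,0],[0,0,0.03,0],[0,0,0.03,0],[0,0,0.025,0],[0,0,0.014,0],[0,0,0,0]],
  ],
)

```text
t: 2.5
ee_pos: [491.7, -92.4, 109.7]
ee_rot: [[0.993, -0.116, -0.006], [-0.116, -0.993, 0.002], [-0.006, -0.001, -1.0]]
ft_force: [-1.2, 0.0, -0.0]
grip_width: 0.0
```

```bash
python3 -c "
from cell import env
from h import *
st(env)
c=env.capture('top');im=c['color'][150:330,180:460];cv2.imwrite('pics/t1.png',cv2.resize(im,None,fx=2.8,fy=2.8))"
```

```text
t 2.5 tcp [491.7 -92.4 109.7] cab [-112.8 -100.8  109.7] toolx deg -6.66 F cab [-1.2 -0.1 -0. ] w 0.0
```

View pics/t1.png

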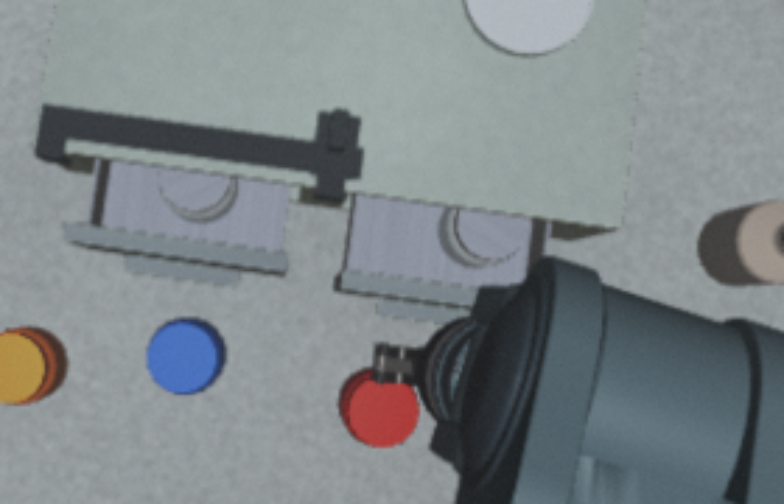

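```bash
python3 -c "
from cell import env
from h import *
st(env); print(env.get_obs()['joints'])
c=env.capture('scene');print(proj(c,[491,-92,110]));im=c['color'][80:330,150:450];cv2.imwrite('pics/s1.png',cv2.resize(im,None,fx=2.4,fy=2.4))"
```

```text
t 2.55 tcp [492.9 -92.8 111.2] cab [-111.6 -101.   111.2] toolx deg -6.66 F cab [ 0.3 -0.4 -0. ] w -0.004
[-1.79142731e+01  1.74903792e+01 -1.97980250e+01  5.28933358e+01
 -5.85604737e-03  1.68744134e+02]
[[331.20447151 158.05440739]]
```

View pics/s1.png

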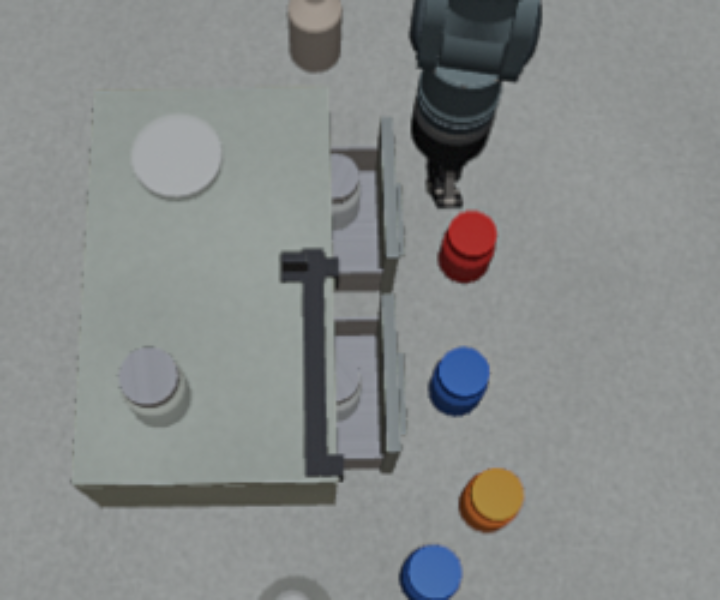

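apply_moves(
  motion=[
    [[0.008,0,0,0],[0.008,0,0,0],[0.006,0,0,0],[0.004,0,0,0],[0.004,0,0,0],[0.004,0,0,0],[0.004,0,0,0],[0.004,0,0,0]],
  ],
)

```text
t: 3.4
ee_pos: [535.6, -98.2, 112.2]
ee_rot: [[0.993, -0.116, -0.001], [-0.116, -0.993, -0.0], [-0.001, 0.0, -1.0]]
ft_force: [-2.8, -0.4, 1.1]
grip_width: -0.002
```

apply_moves(
  motion=[
    [[0.004,0,0,0],[0.004,0,0,0],[0.005,0,0,0],[0.005,0,0,0],[0.005,0,0,0],[0.005,0,0,0],[0.005,0,0,0],[0.005,0,0,0]],
  ],
)

```text
t: 4.2
ee_pos: [574.0, -102.6, 112.2]
ee_rot: [[0.993, -0.116, -0.0], [-0.116, -0.993, -0.0], [-0.0, 0.0, -1.0]]
ft_force: [-2.3, -1.4, 0.2]
grip_width: 0.002
```

```bash
python3 -c "
from cell import env
from h import *
st(env)
c=env.capture('scene');im=c['color'][80:330,150:450];cv2.imwrite('pics/s2.png',cv2.resize(im,None,fx=2.4,fy=2.4))"
```

```text
t 4.2 tcp [ 574.  -102.6  112.2] cab [ -29.9 -101.3  112.2] toolx deg -6.66 F cab [-2.1 -1.7  0.2] w 0.002
```

View pics/s2.png

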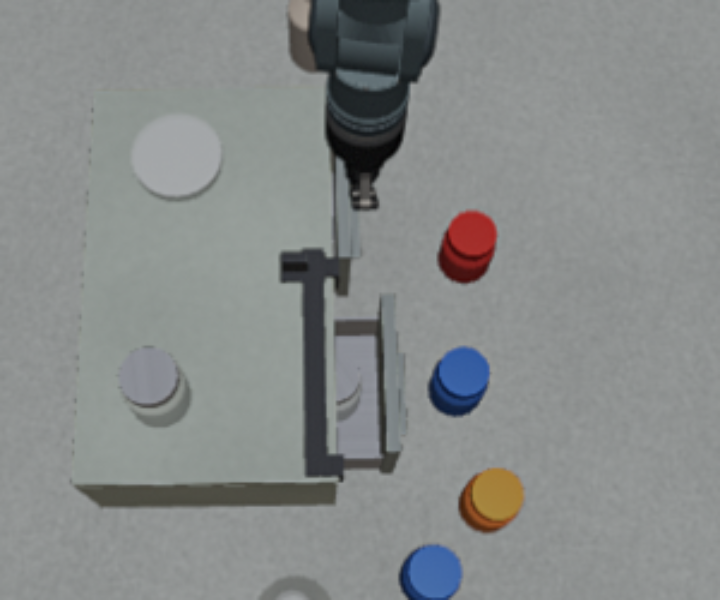

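The right drawer is moving with the finger. Its panel is now near the cabinet front at (345,220), with about 20 mm left.

apply_moves(
  motion=[
    [[0.004,0,0,0],[0.004,0,0,0],[0.003,0,0,0],[0.002,0,0,0],[0.002,0,0,0],[0.002,0,0,0],[0.001,0,0,0]],
  ],
)

```text
t: 4.95
ee_pos: [591.7, -104.6, 112.3]
ee_rot: [[0.993, -0.116, 0.0], [-0.116, -0.993, -0.0], [0.0, 0.0, -1.0]]
ft_force: [-3.1, -1.3, 0.2]
grip_width: -0.003
```

```bash
python3 -c "
from cell import env
from h import *
st(env)"
```

```text
t 4.95 tcp [ 591.7 -104.6  112.3] cab [ -12.  -101.2  112.3] toolx deg -6.66 F cab [-2.9 -1.6  0.2] w -0.003
```

apply_moves(
  motion=[
    [[0.001,0,0,0],[0.001,0,0,0],[0.001,0,0,0]],
  ],
)

```text
t: 5.25
ee_pos: [593.0, -104.8, 112.3]
ee_rot: [[0.993, -0.116, -0.003], [-0.116, -0.993, 0.0], [-0.003, 0.0, -1.0]]
ft_force: [-8.4, -0.3, 6.4]
grip_width: 0.004
```

apply_moves(
  motion=[
    [[0.001,0,0,0],[0.001,0,0,0]],
  ],
)

```text
t: 5.45
ee_pos: [592.9, -104.8, 112.3]
ee_rot: [[0.993, -0.116, -0.007], [-0.116, -0.993, 0.0], [-0.007, 0.001, -1.0]]
ft_force: [-15.3, 0.4, 11.0]
grip_width: -0.001
```

Stop reached at x = -10.7 in cabinet axes, with the force rising to 15 N. I'll back off, lift, and spin half a turn because joint 6 is near its limit.

apply_moves(
  motion=[
    [[-0.005,0,0,0],[-0.02,0,0,0],[-0.025,0,0,0],[0,0,-0.03,0],[0,0,-0.04,0],[0,0,-0.04,-0.145],[0,0,0,-0.145],[0,0,0,-0.145]],
  ],
)

```text
t: 6.25
ee_pos: [549.2, -99.7, 224.7]
ee_rot: [[0.948, 0.319, 0.007], [0.319, -0.948, -0.001], [0.006, 0.003, -1.0]]
ft_force: [-0.4, -1.1, -0.2]
grip_width: 0.001
```

apply_moves(
  motion=[
    [[0,0,0,-0.145],[0,0,0,-0.145],[0,0,0,-0.145],[0,0,0,-0.145],[0,0,0,-0.145],[0,0,0,-0.145],[0,0,0,-0.145],[0,0,0,-0.145]],
  ],
)

```text
t: 7.05
ee_pos: [547.9, -99.3, 222.6]
ee_rot: [[0.086, 0.996, 0.003], [0.996, -0.086, 0.0], [0.0, 0.003, -1.0]]
ft_force: [0.8, -1.6, 0.7]
grip_width: -0.001
```

apply_moves(
  motion=[
    [[0,0,0,-0.145],[0,0,0,-0.145],[0,0,0,-0.145],[0,0,0,-0.145],[0,0,0,-0.145],[0,0,0,-0.145],[0,0,0,-0.145],[0,0,0,-0.145]],
  ],
)

```text
t: 7.85
ee_pos: [547.9, -99.3, 222.6]
ee_rot: [[-0.879, 0.476, 0.003], [0.476, 0.879, 0.0], [-0.002, 0.001, -1.0]]
ft_force: [-0.1, -0.2, 0.3]
grip_width: 0.001
```

apply_moves(
  motion=[
    [[0,0,0,-0.145],[0,0,0,-0.145],[0,0,0,-0.0966],[0,0,0,0]],
  ],
)

```text
t: 8.25
ee_pos: [547.7, -99.3, 222.5]
ee_rot: [[-0.993, 0.116, 0.002], [0.116, 0.993, 0.0], [-0.002, 0.0, -1.0]]
ft_force: [0.5, -0.1, -1.1]
grip_width: -0.001
```

```bash
python3 -c "
from cell import env
from h import *
st(env);print(env.get_obs()['joints'])"
```

```text
t 8.25 tcp [547.7 -99.3 222.5] cab [ -56.4 -101.1  222.5] toolx deg 173.34 F cab [ 0.5 -0.1 -1.1] w -0.001
[-1.68274047e+01  1.94776608e+01  2.34489198e-01  7.06427493e+01
  3.91516461e-02 -1.01693863e+01]
```

apply_moves(
  motion=[
    [[0.006,0.016,0,0],[0.009,0.037,0,0],[0.009,0.037,0,0],[0.009,0.037,0,0],[0.007,0.037,0,0],[0.004,0.037,0,0],[0,0,0.02,0],[0,0,0.03,0]],
  ],
)

```text
t: 9.05
ee_pos: [528.0, 108.0, 173.8]
ee_rot: [[-0.993, 0.114, 0.006], [0.114, 0.993, 0.001], [-0.006, 0.002, -1.0]]
ft_force: [0.7, 0.2, 0.0]
grip_width: -0.002
```

apply_moves(
  motion=[
    [[0,0,0.03,0],[0,0,0.02,0],[0,0,0.01,0],[0,0,0,0]],
  ],
)

```text
t: 9.45
ee_pos: [525.1, 105.9, 111.1]
ee_rot: [[-0.993, 0.116, -0.003], [0.116, 0.993, 0.0], [0.003, -0.0, -1.0]]
ft_force: [0.3, -0.1, 0.3]
grip_width: 0.005
```

```bash
python3 -c "
from cell import env
from h import *
st(env)
c=env.capture('scene');im=c['color'][80:330,150:450];cv2.imwrite('pics/s3.png',cv2.resize(im,None,fx=2.4,fy=2.4))"
```

```text
t 9.45 tcp [525.1 105.9 111.1] cab [-102.8  100.1  111.1] toolx deg 173.33 F cab [ 0.3 -0.   0.3] w 0.005
```

View pics/s3.png

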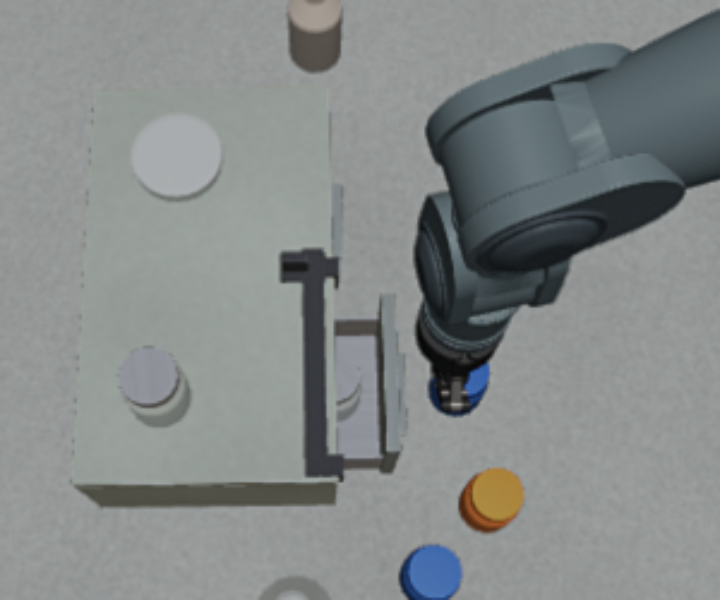

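The right drawer is flush: only its lip shows, at (338,220). The finger is above and in front of the blue jar, level with the left drawer. Contact should come at about x = -70, the stop at about -11.

apply_moves(
  motion=[
    [[-0.008,0,0,0],[-0.008,0,0,0],[-0.006,0,0,0],[-0.004,0,0,0],[-0.004,0,0,0],[-0.004,0,0,0],[-0.004,0,0,0],[-0.004,0,0,0]],
  ],
)

```text
t: 10.3
ee_pos: [567.7, 100.3, 112.1]
ee_rot: [[-0.993, 0.116, -0.001], [0.116, 0.993, -0.0], [0.001, -0.001, -1.0]]
ft_force: [-2.9, -0.5, 1.1]
grip_width: 0.001
```

apply_moves(
  motion=[
    [[-0.004,0,0,0],[-0.005,0,0,0],[-0.005,0,0,0],[-0.005,0,0,0],[-0.005,0,0,0],[-0.005,0,0,0],[-0.005,0,0,0],[-0.004,0,0,0]],
  ],
)

```text
t: 11.1
ee_pos: [606.3, 96.0, 112.1]
ee_rot: [[-0.993, 0.116, -0.0], [0.116, 0.993, -0.0], [0.0, -0.0, -1.0]]
ft_force: [-2.0, -0.4, 1.1]
grip_width: 0.001
```

```bash
python3 -c "
from cell import env
from h import *
st(env)"
```

```text
t 11.1 tcp [606.3  96.  112.1] cab [-21.   99.7 112.1] toolx deg 173.34 F cab [-1.9 -0.7  1.1] w 0.001
```

apply_moves(
  motion=[
    [[-0.003,0,0,0],[-0.002,0,0,0],[-0.002,0,0,0],[-0.001,0,0,0],[-0.001,0,0,0],[-0.001,0,0,0],[-0.001,0,0,0]],
  ],
)

```text
t: 11.8
ee_pos: [616.7, 94.8, 112.2]
ee_rot: [[-0.993, 0.116, -0.0], [0.116, 0.993, -0.0], [0.0, -0.0, -1.0]]
ft_force: [-1.5, -1.7, -1.5]
grip_width: -0.004
```

apply_moves(
  motion=[
    [[-0.001,0,0,0],[-0.001,0,0,0]],
  ],
)

```text
t: 12.0
ee_pos: [618.8, 94.6, 112.2]
ee_rot: [[-0.993, 0.116, -0.0], [0.116, 0.993, -0.0], [0.0, -0.0, -1.0]]
ft_force: [-1.9, 0.2, -1.1]
grip_width: -0.002
```

```bash
python3 -c "
from cell import env
from h import *
st(env)"
```

```text
t 12.0 tcp [618.8  94.6 112.2] cab [ -8.4  99.8 112.2] toolx deg 173.34 F cab [-1.9  0.  -1.1] w -0.002
```

apply_moves(
  motion=[
    [[-0.001,0,0,0],[-0.001,0,0,0],[-0.001,0,0,0]],
  ],
)

```text
t: 12.3
ee_pos: [619.8, 94.5, 112.2]
ee_rot: [[-0.993, 0.116, -0.004], [0.116, 0.993, 0.0], [0.004, -0.0, -1.0]]
ft_force: [-10.6, -0.9, 3.7]
grip_width: 0.001
```

apply_moves(
  motion=[
    [[-0.001,0,0,0],[-0.001,0,0,0]],
  ],
)

```text
t: 12.5
ee_pos: [619.7, 94.5, 112.2]
ee_rot: [[-0.993, 0.115, -0.007], [0.115, 0.993, 0.001], [0.007, -0.0, -1.0]]
ft_force: [-14.5, 0.2, 8.8]
grip_width: 0.003
```

Both drawers are at their stops. The two stop points give a refined yaw of -7.6 deg. Next I retreat, lift and go to the left of the tab.

apply_moves(
  motion=[
    [[0.005,0,0,0],[0.015,0,0,0.017],[0.02,0,0,0],[0,0,-0.03,0],[0,0,-0.045,0],[0,0,-0.045,0],[0,0,0,0]],
  ],
)

```text
t: 13.2
ee_pos: [589.3, 99.7, 240.6]
ee_rot: [[-0.991, 0.132, 0.016], [0.132, 0.991, 0.002], [-0.016, 0.004, -1.0]]
ft_force: [1.2, -0.5, 0.2]
grip_width: 0.002
```

```bash
cat >> h.py <<'E'
yaw=np.radians(-7.6); O=np.array([617.2,-6.6,0])
Rc=np.array([[np.cos(yaw),-np.sin(yaw),0],[np.sin(yaw),np.cos(yaw),0],[0,0,1]])
E
python3 -c "
from cell import env
from h import *
st(env)
c=env.capture('scene');im=c['color'][80:330,150:450];cv2.imwrite('pics/s4.png',cv2.resize(im,None,fx=2.4,fy=2.4))
c=env.capture('top');im=c['color'][70:320,130:430];cv2.imwrite('pics/t4.png',cv2.resize(im,None,fx=2.4,fy=2.4))"
```

```text
t 13.2 tcp [589.3  99.7 240.6] cab [-41.7 101.6 240.6] toolx deg 172.39 F cab [ 1.2 -0.4  0.2] w 0.002
```

View pics/s4.png

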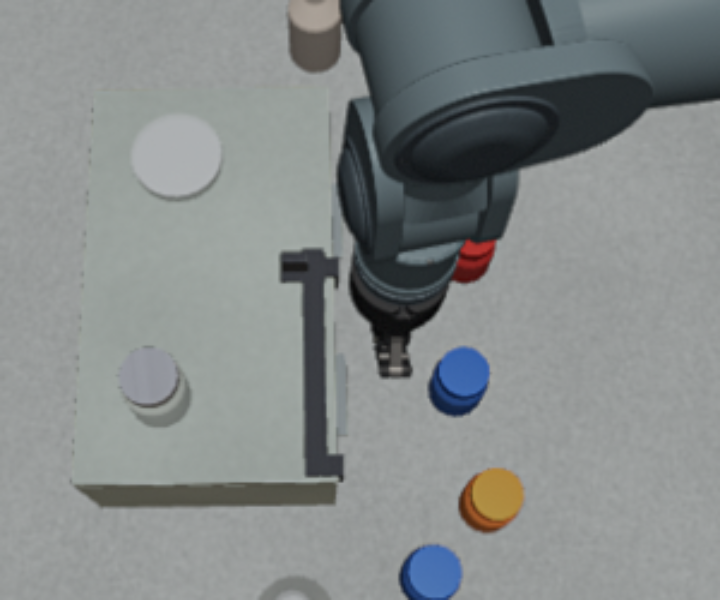

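View pics/t4.png

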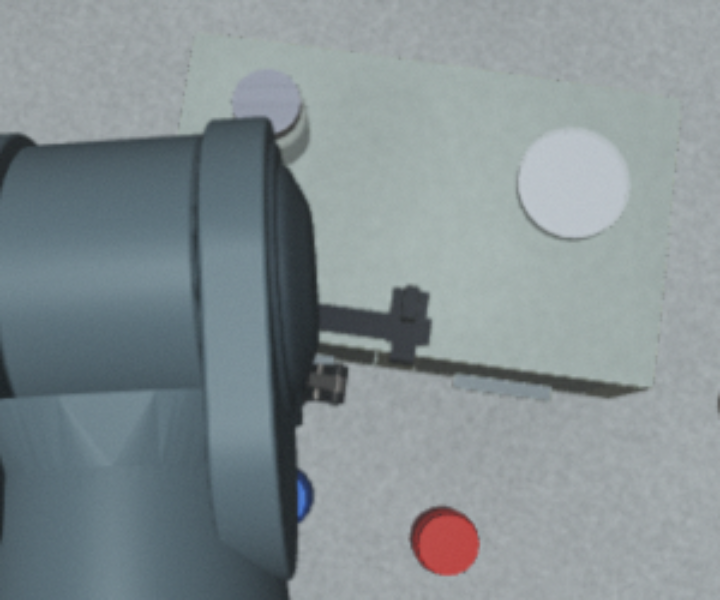

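Both drawers are flush, with only the lips protruding, and the tab at top crop (410,300) has not moved. Now to the tab's left side.

apply_moves(
  motion=[
    [[-0.02,-0.014,0,0],[-0.02,-0.014,0,0],[-0.02,-0.014,0,0],[-0.02,-0.014,0,0],[0,0,0.02,0],[0,0,0.025,0],[0,0,0.02,0],[0,0,0,0]],
  ],
)

```text
t: 14.1
ee_pos: [653.1, 33.0, 162.1]
ee_rot: [[-0.991, 0.133, -0.008], [0.133, 0.991, 0.001], [0.008, -0.001, -1.0]]
ft_force: [0.3, 0.6, -0.6]
grip_width: 0.002
```

```bash
python3 -c "
from cell import env
from h import *
st(env)
c=env.capture('scene');im=c['color'][80:330,150:450];cv2.imwrite('pics/s5.png',cv2.resize(im,None,fx=2.4,fy=2.4))"
```

```text
t 14.1 tcp [653.1  33.  162.1] cab [ 30.4  44.  162.1] toolx deg 172.36 F cab [ 0.2  0.6 -0.6] w 0.002
```

View pics/s5.png

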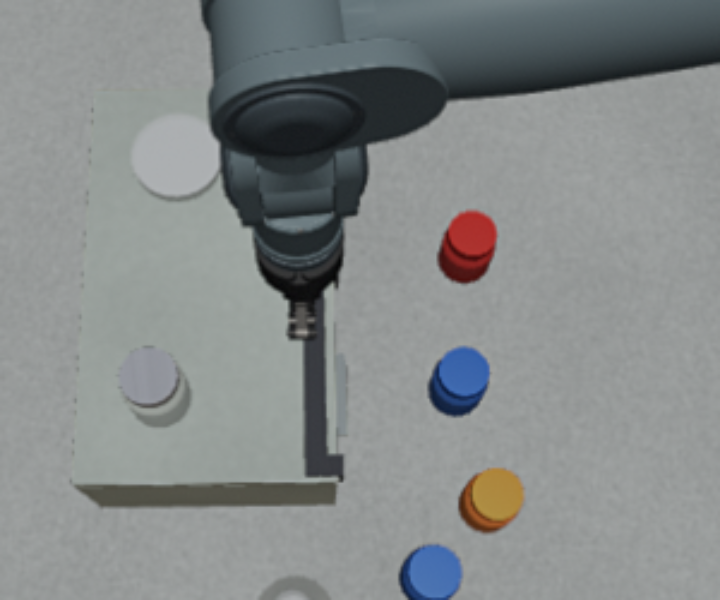

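apply_moves(
  motion=[
    [[-0.007,0,-0.003,0],[0,-0.004,0,0],[0,-0.005,0,0],[0,-0.005,0,0],[0,-0.005,0,0],[0,-0.005,0,0],[0,-0.005,0,0],[0,-0.005,0,0]],
  ],
)

```text
t: 14.95
ee_pos: [658.3, -1.7, 170.5]
ee_rot: [[-0.991, 0.133, 0.0], [0.133, 0.991, 0.001], [-0.0, 0.001, -1.0]]
ft_force: [-0.9, 2.8, 1.7]
grip_width: -0.002
```

```bash
python3 -c "
from cell import env
from h import *
st(env)"
```

```text
t 14.95 tcp [658.3  -1.7 170.5] cab [ 40.   10.3 170.5] toolx deg 172.38 F cab [-1.3  2.7  1.7] w -0.002
```

apply_moves(
  motion=[
    [[0,-0.005,0,0],[0,-0.005,0,0],[0,-0.005,0,0],[0,-0.005,0,0]],
  ],
)

```text
t: 15.35
ee_pos: [655.6, -21.9, 170.4]
ee_rot: [[-0.991, 0.133, 0.0], [0.133, 0.991, -0.0], [-0.0, -0.0, -1.0]]
ft_force: [-1.4, 2.5, 1.6]
grip_width: 0.001
```

```bash
python3 -c "
from cell import env
from h import *
st(env)"
```

```text
t 15.35 tcp [655.6 -21.9 170.4] cab [ 40.1 -10.1 170.4] toolx deg 172.37 F cab [-1.7  2.3  1.6] w 0.001
```

apply_moves(
  motion=[
    [[0,-0.005,0,0],[0,-0.005,0,0],[0,-0.004,0,0],[0,-0.003,0,0],[0,-0.002,0,0],[0,-0.002,0,0],[0,-0.001,0,0],[0,-0.001,0,0]],
  ],
)

```text
t: 16.15
ee_pos: [653.3, -38.9, 170.4]
ee_rot: [[-0.992, 0.129, 0.002], [0.129, 0.992, 0.011], [-0.0, 0.011, -1.0]]
ft_force: [1.8, 16.9, 3.3]
grip_width: -0.001
```

```bash
python3 -c "
from cell import env
from h import *
st(env)"
```

```text
t 16.15 tcp [653.3 -38.9 170.4] cab [ 40.1 -27.2 170.4] toolx deg 172.56 F cab [-0.5 17.   3.3] w -0.001
```

Force has risen to 17 N at y ≈ -27, consistent with the hard stop. I'll back off and check by picture.

apply_moves(
  motion=[
    [[0,0.005,0,0],[0,0.015,0,0],[0,0,-0.03,0],[0,0,-0.04,0],[0.03,0,0,0],[0.04,0,0,0],[0.045,0,0,0],[0.045,0,0,0]],
  ],
)

```text
t: 16.95
ee_pos: [495.4, -3.4, 240.0]
ee_rot: [[-0.991, 0.133, 0.0], [0.133, 0.991, -0.002], [-0.001, -0.001, -1.0]]
ft_force: [0.1, 0.2, -0.1]
grip_width: 0.001
```

apply_moves(
  motion=[
    [[0.04,0,0,0],[0.02,0,0,0],[0,0,0,0]],
  ],
)

```text
t: 17.25
ee_pos: [434.6, 5.0, 240.4]
ee_rot: [[-0.991, 0.133, -0.001], [0.133, 0.991, -0.001], [0.001, -0.001, -1.0]]
ft_force: [0.3, -1.5, -0.6]
grip_width: 0.0
```

```bash
python3 -c "
from cell import env
from h import *
st(env)
c=env.capture('scene');im=c['color'][80:330,150:450];cv2.imwrite('pics/s6.png',cv2.resize(im,None,fx=2.4,fy=2.4))
c=env.capture('top');im=c['color'][70:320,130:430];cv2.imwrite('pics/t6.png',cv2.resize(im,None,fx=2.6,fy=2.6,interpolation=2))
import pickle;pickle.dump(c,open('top6.pkl','wb'))
for y in(0,-50): print(y,(proj(c,O+Rc@[38,y,185])-[130,70])*2.6)
"
```

```text
t 17.25 tcp [434.6   5.  240.4] cab [-182.5  -12.7  240.4] toolx deg 172.38 F cab [ 0.5 -1.4 -0.6] w 0.0
0 [[446.21422389 324.08938882]]
-50 [[514.523622  333.4637548]]
```

View pics/s6.png

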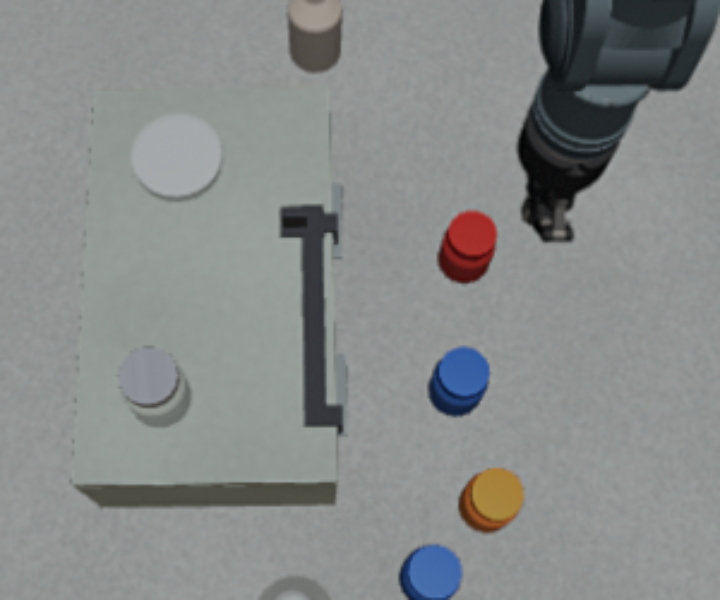

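View pics/t6.png

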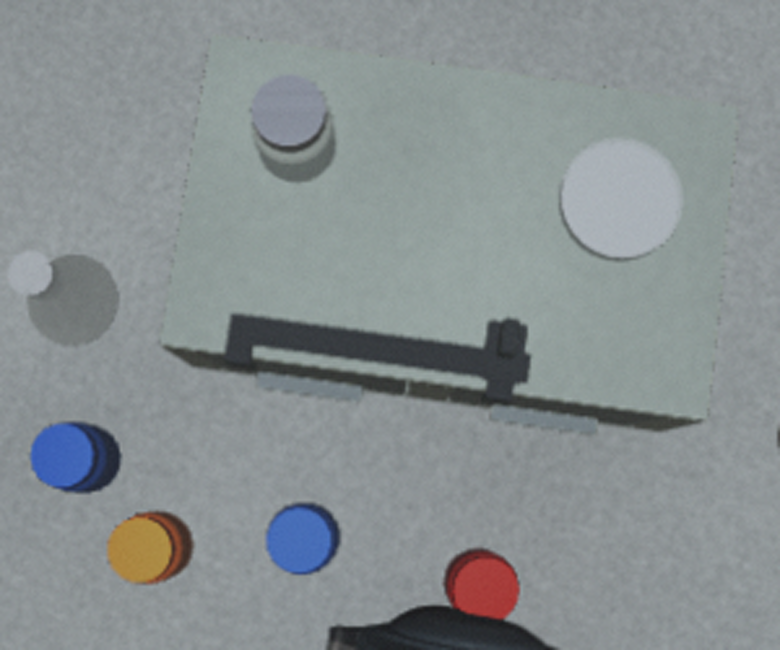

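Shift from the eyeballed pixels is only about 46–47 mm, so I'll measure it properly.

```bash
python3 - <<'E'
import pickle
from h import *
a=pickle.load(open('top0.pkl','rb'));b=pickle.load(open('top6.pkl','rb'))
g=lambda c:cv2.cvtColor(c['color'],cv2.COLOR_BGR2GRAY)
A,B=g(a),g(b)
def up(x):return cv2.resize(x,None,fx=10,fy=10,interpolation=cv2.INTER_CUBIC)
for n,(x0,x1,y0,y1),z in(('tab',(293,311,186,202),165),('barL',(190,215,183,200),156),('tonguetop',(292,310,200,210),156)):
    t=up(A[y0:y1,x0:x1]); s0=(x0+10,y0-6); S=up(B[y0-6:y1+16,x0+10:x1+40])
    r=cv2.matchTemplate(S,t,cv2.TM_CCOEFF_NORMED);_,m,_,l=cv2.minMaxLoc(r)
    d=np.array([10+l[0]/10,-6+l[1]/10]); c=np.array([(x0+x1)/2,(y0+y1)/2])
    for zz in(z,185): 
        v=onz(b,c+d,zz)-onz(a,c,zz); print(n,zz,d,round(m,3),np.linalg.norm(v).round(1),(Rc.T@v).round(1))
E
```

```text
tab 165 [24.2  3.4] 0.99 47.2 [ -0.2 -47.2   0. ]
tab 185 [24.2  3.4] 0.99 46.1 [ -0.2 -46.1   0. ]
barL 156 [23.8  3.2] 0.996 47.4 [  0.  -47.4   0. ]
barL 185 [23.8  3.2] 0.996 45.8 [  0.  -45.8   0. ]
tonguetop 156 [24.2  3.2] 0.981 47.6 [  0.2 -47.6   0. ]
tonguetop 185 [24.2  3.2] 0.981 45.9 [  0.2 -45.9   0. ]
```

About 47.5 mm. That may be the stop with a starting offset, but there is time for a second, firmer push to be sure.

apply_moves(
  motion=[
    [[-0.025,0.005,0,0],[-0.04,0.005,0,0],[-0.04,0,0,0],[-0.04,0,0,0],[-0.04,0,0,0],[-0.035,0,0,0],[0,0,0,0],[0,0,0,0]],
  ],
)

```text
t: 18.15
ee_pos: [658.0, -15.0, 238.3]
ee_rot: [[-0.991, 0.133, -0.001], [0.133, 0.991, -0.0], [0.001, -0.0, -1.0]]
ft_force: [-0.2, -0.5, -0.4]
grip_width: -0.0
```

```bash
python3 -c "
from cell import env
from h import *
st(env)"
```

```text
t 18.15 tcp [658.  -15.  238.3] cab [ 41.5  -2.9 238.3] toolx deg 172.35 F cab [-0.1 -0.6 -0.4] w -0.0
```

apply_moves(
  motion=[
    [[0,0,0.02,0],[0,0,0.03,0],[0,0,0.02,0],[0,0,0,0],[0,-0.006,0,0],[0,-0.006,0,0],[0,-0.006,0,0],[0,0,0,0]],
  ],
)

```text
t: 18.95
ee_pos: [654.9, -33.8, 171.7]
ee_rot: [[-0.991, 0.134, 0.002], [0.134, 0.991, -0.001], [-0.002, -0.0, -1.0]]
ft_force: [-0.3, 0.3, -1.0]
grip_width: 0.001
```

apply_moves(
  motion=[
    [[0,-0.004,0,0],[0,-0.002,0,0],[0,-0.002,0,0],[0,-0.001,0,0]],
  ],
)

```text
t: 19.35
ee_pos: [653.6, -38.7, 170.7]
ee_rot: [[-0.991, 0.131, 0.002], [0.131, 0.991, 0.006], [-0.001, 0.006, -1.0]]
ft_force: [0.9, 9.1, 2.5]
grip_width: -0.001
```

```bash
python3 -c "
from cell import env
from h import *
st(env)"
```

```text
t 19.35 tcp [653.6 -38.7 170.7] cab [ 40.4 -27.  170.7] toolx deg 172.46 F cab [-0.3  9.2  2.5] w -0.001
```

apply_moves(
  motion=[
    [[0,-0.002,0,0],[0,-0.002,0,0],[0,-0.001,0,0]],
  ],
)

```text
t: 19.65
ee_pos: [653.5, -39.0, 170.8]
ee_rot: [[-0.992, 0.128, 0.003], [0.128, 0.992, 0.015], [-0.001, 0.015, -1.0]]
ft_force: [2.7, 20.3, 2.0]
grip_width: 0.0
```

```bash
python3 -c "
from cell import env
from h import *
st(env)"
```

```text
t 19.65 tcp [653.5 -39.  170.8] cab [ 40.3 -27.3 170.8] toolx deg 172.63 F cab [-0.  20.5  2. ] w 0.0
```

It stopped at the same place (y = -27.3) with 20 N, so this is the hard stop. Retreating.

apply_moves(
  motion=[
    [[0,0.008,0,0],[0,0.012,0,0],[0,0,-0.03,0],[0,0,-0.04,0],[0.03,0,0,0],[0.04,0,0,0],[0.045,0,0,0],[0.045,0,0,0]],
  ],
)

```text
t: 20.45
ee_pos: [494.9, -5.2, 240.1]
ee_rot: [[-0.991, 0.133, 0.0], [0.133, 0.991, -0.001], [-0.0, -0.001, -1.0]]
ft_force: [1.1, -0.5, 0.4]
grip_width: 0.0
```

apply_moves(
  motion=[
    [[0.04,0,0,0],[0.02,0,0,0],[0,0,0,0],[0,0,0,0]],
  ],
)

```text
t: 20.85
ee_pos: [437.6, 2.5, 240.6]
ee_rot: [[-0.991, 0.133, 0.001], [0.133, 0.991, -0.001], [-0.002, -0.001, -1.0]]
ft_force: [0.3, 0.2, -0.2]
grip_width: -0.004
```

```bash
python3 -c "
from cell import env
from h import *
st(env)
c=env.capture('scene');cv2.imwrite('pics/s7.png',c['color'])
c=env.capture('top');im=c['color'][70:320,130:430];cv2.imwrite('pics/t7.png',cv2.resize(im,None,fx=2.6,fy=2.6,interpolation=2))
"
```

```text
t 20.85 tcp [437.6   2.5 240.6] cab [-179.3  -14.7  240.6] toolx deg 172.37 F cab [ 0.3  0.2 -0.2] w -0.004
```

View pics/t7.png

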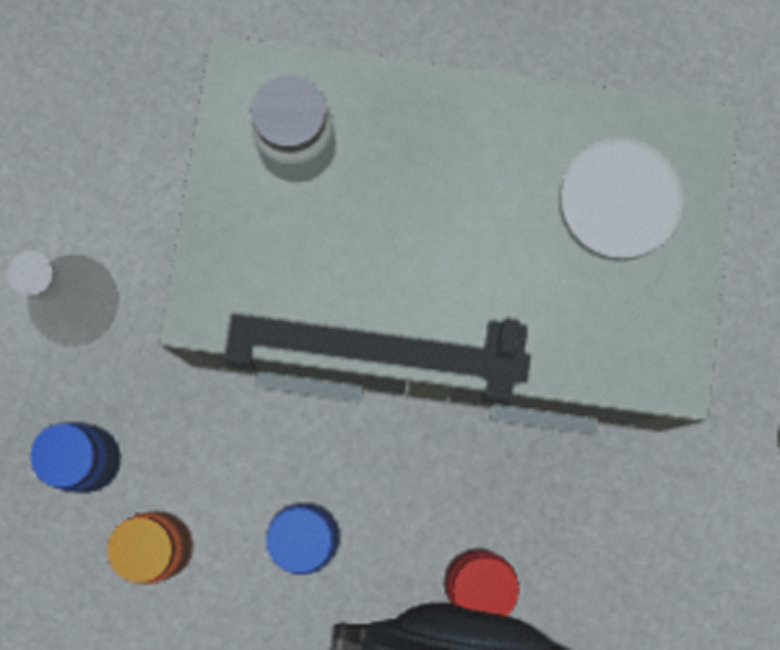

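View pics/s7.png

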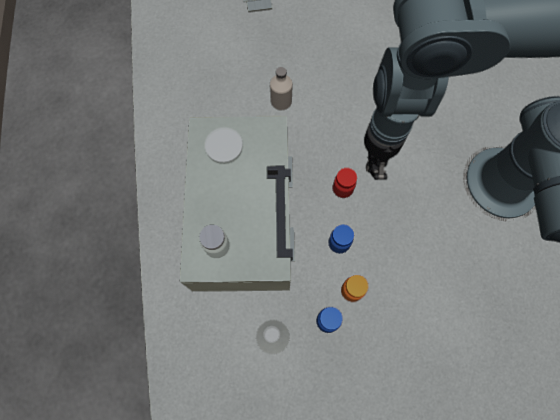

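The drawers are shut. The tab stands at crop (509,338), the same place as before the second push. The bystanders and decoys are where they started, and the arm is clear.

```bash
python3 -c "
from cell import env
print(env.job_done())"
```

```text
the job is handed in; nothing more can be done
None
```

I pushed both drawers shut with closed fingertips, the right one first, then slid the locking-bar tab fully to the right. The job is handed in at about 21 s of the 61 s allowed. It gives no verdict, so the points below are my own checks.

- **Drawers:** each was pushed at no more than about 0.05 m/s until the force rose to about 15 N at its hard stop. The last pictures show both fronts flush, with only the pull lips sticking out.
- **Locking bar:** the pictures gave a slide of about 47.5 mm, not the nominal 50 mm. I pushed it a second time with about 20 N, and it stopped within 0.1 mm of the same place. I take that as the hard stop, with the bar having started slightly off zero or a small calibration error making up the rest.
- **Other items:** the other jar, the dish, the flask, the bottle and the coloured jars look unmoved in the last pictures. The robot was clear of everything when I handed in.
- **Not checked:** the jars inside the closed drawers can't be seen. I only infer they are upright, from the slow pushes.

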